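Peel a snapped-on cover off its stack and hold it over its tray

TASK

Of the three stacks of covers, find the one whose covers are the size of the open sample tray, and peel off its top cover by lifting it by the pull tab on its corner, the opposite corner staying down until the tab's corner has come free, so that the rest of the stack stays where it stands. Bring that cover over the open tray and finish still holding it there: level, right way up, centred and squared up with the tray, about 10 cm above the tray's rim. Leave the other stacks and the things standing around alone.

Things in the scene. Friction and masses are not known exactly. Their poses are not given: they have to be found in the camera images.
- stack_small: the rest of the stack of small covers: light grey plastic, 70 mm square, on a round dark steel foot 102 mm across and 6 mm thick. Origin at the middle of the underside, on the bench; z up, x and y along the edges of the square. Loose, about 1 kg. The underside of its top cover's skirt lies 30 mm above the origin.
- cover_small: the top cover of the small stack: light grey plastic, 70 x 70 mm, 12 mm high (9 mm skirt reaching down round the stack, 3 mm sheet with a 1 mm raised panel), 60 g, loose. Origin at the middle of the skirt's underside, z up; the flat top is at z = 12 mm. On the (-x, -y) corner a pull tab stands upright.
- cover_small_tab (a point): middle of that cover's pull tab, 25 mm above the cover's origin and 25 mm from it along both -x and -y. The tab is a plate 8 mm thick along the diagonal, 22 mm wide across it, standing 26 mm above the cover's flat top (from z = 12 to 38 mm). Axes as the cover's.
- cover_small_far (a point): lower edge of the skirt at the corner diagonally across from that cover's tab, (+35, +35, 0) mm in the cover's frame.
- stack_medium: the rest of the stack of medium covers: light grey plastic, 88 mm square, on a round dark steel foot 128 mm across and 6 mm thick. Origin at the middle of its underside, on the bench; z up, x, y along the edges. Loose, about 1 kg. Its top cover's skirt starts 30 mm above the origin.
- cover_medium: the top cover of the medium stack: light grey plastic, 88 x 88 mm, 12 mm high (9 mm skirt reaching down round the stack, 3 mm sheet with a 1 mm raised panel), 60 g, loose. Origin at the middle of the skirt's underside, z up; the flat top is at z = 12 mm. On the (-x, -y) corner a pull tab stands upright.
- cover_medium_tab (a point): middle of that cover's pull tab, 25 mm above the cover's origin and 34 mm from it along both -x and -y. The tab is a plate 8 mm thick along the diagonal, 22 mm wide across it, standing 26 mm above the cover's flat top (from z = 12 to 38 mm). Axes as the cover's.
- cover_medium_far (a point): skirt's lower edge at the corner diagonally across from the tab, (+44, +44, 0) mm in the cover's frame. In each stack a hidden spring bead under each corner holds the top cover: lets go at about 3 N, clear after 4 mm of lift. Tilted up by the tab about this corner, it comes off with about 5 N at the tab; pulled straight up it needs 10 N or more, and the stack tends to come along.
- stack_large: the rest of the stack of large covers: light grey plastic, 106 mm square, on a round dark steel foot 155 mm across and 6 mm thick. Origin at the middle of the underside, on the bench; z up, x and y along the edges of the square. Loose, about 1 kg. The underside of its top cover's skirt lies 30 mm above the origin.
- cover_large: the top cover of the large stack: light grey plastic, 106 x 106 mm, 12 mm high (9 mm skirt reaching down round the stack, 3 mm sheet with a 1 mm raised panel), 60 g, loose. Origin at the middle of the skirt's underside, z up; the flat top is at z = 12 mm. On the (-x, -y) corner a pull tab stands upright.
- cover_large_tab (a point): middle of that cover's pull tab, 25 mm above the cover's origin and 43 mm from it along both -x and -y. The tab is a plate 8 mm thick along the diagonal, 22 mm wide across it, standing 26 mm above the cover's flat top (from z = 12 to 38 mm). Axes as the cover's.
- cover_large_far (a point): lower edge of the skirt at the corner diagonally across from that cover's tab, (+53, +53, 0) mm in the cover's frame.
- open_tray: the open sample tray: light grey plastic, 88 x 88 mm, 22 mm high, fixed to the bench, a white disc 51 mm wide and 13 mm thick lying in it. Origin at the middle of its underside on the bench, z up, x and y along its edges; its rim is at z = 22 mm.
- vial: bystander: small glass vial with a black cap, 27 mm wide, 60 mm high, loose. Origin at the middle of its underside.
- jar: bystander: glass jar with an orange cap, 52 mm wide, 65 mm high, loose. Origin at the middle of its underside.
- wrench: bystander: flat double-ended spanner, 147 x 30 x 5 mm, lying loose on the bench. Origin at its middle, on the bench.
Mind the look-alikes: they are no part of the job. What is shaped like the cover_large but brown, green or yellow is not meant.

How it is judged (in metres and radians):
On the way, in this order (a step that is already met when the one before it is completed fails the run):
1. the medium cover is peeled: tilted more than 0.1 rad by its tab corner while the opposite corner is still down, less than 12 mm above where it sat (angle between cover_medium's own z axis and vertical above 0.1 rad and z of cover_medium_far in the frame of stack_medium between 0.015 and 0.042 m and z of cover_medium_tab in the frame of stack_medium above 0.064 m and horizontal distance between cover_medium and stack_medium below 0.03 m), for 0.05 s.
2. the medium cover is wholly off its stack: its far corner more than 30 mm above where it sat (height (world z) of cover_medium_far above 0.06 m), for 0.1 s.
At the end, for the whole second after the job is handed in: Medium cover held at rest in the fingers: within 20 mm of the tray's middle from above, underside 60-150 mm over its rim, level to 0.15 rad, edges parallel to the tray's to 0.2 rad, not touching it. Its stack within 30 mm of its start, upright (0.1 rad); other covers on their stacks (5 mm) (horizontal distance between cover_medium and open_tray below 0.02 m and z of cover_medium in the frame of open_tray between 0.082 and 0.172 m and angle between cover_medium's own z axis and vertical below 0.15 rad and (angle between the x axis of cover_medium and the x axis of open_tray, either way round below 0.2 rad or angle between the x axis of cover_medium and the y axis of open_tray, either way round below 0.2 rad) and contact force between the fingers and cover_medium above 1 N and linear speed of cover_medium below 0.03 m/s and angular speed of cover_medium below 0.3 rad/s and contact force between cover_medium and open_tray below 0.1 N and distance of stack_medium from where it was at the start of the episode below 0.03 m and angle between stack_medium's own z axis and vertical below 0.1 rad and z of cover_small in the frame of stack_small below 0.035 m and z of cover_large in the frame of stack_large below 0.035 m); the arm keeps its last pose, push and grip.
It fails at once if the rest of the medium stack is lifted, dragged or tipped (over 30 mm or 0.15 rad) (distance of stack_medium from where it was at the start of the episode above 0.03 m or angle between stack_medium's own z axis and vertical above 0.15 rad).
It fails at once if another stack or its cover is moved by more than 30 mm (distance of any of stack_small, stack_large, cover_small, cover_large from where it was at the start of the episode above 0.03 m).
It fails at once if a bystander is moved by more than 30 mm (distance of any of vial, jar, wrench from where it was at the start of the episode above 0.03 m).
It also fails if it takes over 51 s, if anything falls off the work surface, if the arm or the gripper's body presses on something with over 40 N, if the wrist force passes 120 N, or if a joint passes its speed limit or range.

ROBOT

A 6-joint arm with a two-finger parallel gripper is mounted at the origin on the work surface; the furniture and walls round the work are solid. World frame = base frame: x ahead of the robot, y to its left, z up, the work surface at z = 0. Lengths are in m, angles in degrees, forces in N, time in s.
With the tool pointing down it reaches from about 0.375 to 0.825 m from the base axis. Payload 5.5 kg.
Tool frame: the origin (TCP) lies midway between the tips of the shut fingers; the grasp point (between the pads) lies 19 mm behind it; x points along the fingers, y is the direction in which the jaws open and shut, and the axes are right-handed (so a half turn about x gives the same grasp; the last joint's range is limited). The gripper opens to 85 mm and grips with 20 to 120 N. Pads are 22 mm wide; open, the fingers measure 114 mm over their backs; the gripper's body (76 mm by 85 mm) begins 54 mm behind the grasp point. The pads swing forward as they close: fully open they stand 13 mm farther back than shut.
Start: joints at [-63.14, 17.962, -2.699, 69.339, 0, 90], TCP at [0.271, -0.535, 0.231] pointing down, gripper open.
Joint ranges: [-152.73, 152.73], [-39.44, 99.34], [-58.76, 71.6], [-118.89, 123.64], [-81.53, 83.1], [-180, 180]. Speed limits (degrees/s): [136.94, 136.94, 172.46, 180, 180, 180].

INTERFACE

Orientations are given as [roll, pitch, yaw] about the fixed x, y, z axes, in that order (R = Rz(yaw) Ry(pitch) Rx(roll)).
In Python, from station import r gives the robot as it stands.
- The arm moves only by the tool send_rows, never from a script. Its argument "steps" is a list of rows, each an object with "offset": the shift along the tool's x, y, z in m, a list of three; "roll": the turn about the tool's x in rad; "jaw": the gripper command: -1 is fully open, 1 is shut, values between are in proportion. A call has 1 to 10 rows; each row is the pose to reach, as a shift and turn from the pose commanded when the call began, along the tool's axes at that moment; what a row does not reach only later rows make up. A row lasts 1/12 s, in which the tool goes at most 41.7 mm and 7.16 degrees, less where a joint would pass 70% of its speed; a pose out of reach is approached as far as the arm can. A call with a gripper value outside its range is refused whole. The fingers move at their own pace and stop on an object; "force" is the grip in N (left out, the last holds). Time passes only in rows, so rows that repeat a pose let the fingers close. It gives the time, the measured TCP pose, the force and the opening at its end, in the units of the state.
- r.state(): the state, without advancing time (a new reading comes with each control period).
- r.camera(name): name is "scene" or "top" or "wrist"; returns (picture, depth): 400x640x3 uint8, red, green, blue; 400x640 float32, m along the optical axis (not along the pixel's ray), 0 where there is no reading.
- r.camera_model(name): a dict with "fx", "fy", "cx", "cy" (pixels), "k1" (the pictures are not rectified: a ray, as slopes to the right and down, at radius r is drawn at 1 + k1 r^2 times it, then the intrinsics apply), "rvec" (rotation vector, rad) and "tvec" (3), from world to camera coordinates, as OpenCV has them; the wrist camera has in their place "tool_from_camera" (4x4, takes a point from camera to tool coordinates, whose origin is the TCP and whose axes are the tool frame's). Camera axes: x right, y down, z forward; pixel columns grow to the right and rows downward; lengths in m; the calibration is good to about 2 mm. A picture is of the moment at which its call begins: read the wrist's pose just before it. camera_model takes no time and is no camera call.
- r.hand_in(): hands the job in, once; it reports no verdict.
The state is a dict: "t": time; "joint_positions": joint angles; "qvel": joint speeds; "tau": joint torques, N m; "eef_pos": TCP position; "ee_rot": TCP orientation; "ft_force": force on the tool from outside, world axes, zero at the start; "ft_torque": the same for the moment, N m; "grip_width": finger opening in m.
Only numpy, scipy, OpenCV 4.12 (cv2) and the standard library are available. Lean on these libraries where they do the work, as an engineer would, in place of code of your own. Each camera call takes 0.05 s, during which the arm holds its last target. There are 200 camera calls.

## Working session

There is one attempt and no reset: what is moved stays moved. The work goes in short steps, Python scripts to look and compute and a tool call to move; the robot and the scene stay as the last step left them, time stands still between calls to the robot, and variables do not carry over. Pictures are saved under pics/ and viewed, about 8 in all and at most 12, crops included, and the job is handed in when it is done.

Besides the shell and the picture viewer there is one more tool, called after ">>>" as name([rows], argument=value, ...), one row to a line, values as JSON. send_rows: Moves the arm, as the interface text tells. Its arguments: {"type":"object","properties":{"steps":{"type":"array","items":{"type":"object","properties":{"offset":{"type":"array","items":{"type":"number"}},"roll":{"type":"number"},"jaw":{"type":"number"}}}},"force":{"type":"number"}},"required":["steps"]}

```bash
mkdir -p pics; cat > h.py <<'E'
import numpy as np,cv2
from station import r
from scipy.spatial.transform import Rotation as Ro
def pts(name,depth,st=None):
    m=r.camera_model(name)
    K=np.array([[m['fx'],0,m['cx']],[0,m['fy'],m['cy']],[0,0,1]],float)
    v,u=np.mgrid[:400,:640].astype(np.float32)
    uv=np.stack([u,v],-1).reshape(-1,1,2)
    n=cv2.undistortPoints(uv,K,np.array([m['k1'],0,0,0,0.])).reshape(400,640,2)
    P=np.dstack([n*depth[...,None],depth])
    if 'rvec' in m:
        R=cv2.Rodrigues(np.array(m['rvec'],float))[0]; t=np.array(m['tvec'],float).ravel()
        return (P-t)@R
    T=np.array(m['tool_from_camera']); P=P@T[:3,:3].T+T[:3,3]
    R=Ro.from_euler('xyz',st['ee_rot'],degrees=True).as_matrix()
    return P@R.T+np.array(st['eef_pos'])
E
python3 - <<'E'
from h import *
print(r.state())
for n in ['top','scene']:
    im,d=r.camera(n); np.savez(n+'.npz',im=im,d=d); cv2.imwrite(f'pics/{n}0.png',im[...,::-1])
    print(n,r.camera_model(n))
E
```

```text
{'t': 0.0, 'joint_positions': array([-6.31417919e+01,  1.80050510e+01, -2.75430459e+00,  6.93397500e+01,
        2.82293092e-03,  9.00005270e+01]), 'qvel': array([-0.01466348, -0.14086556, -0.1145984 , -0.06746597,  0.06412069,
        0.08932077]), 'tau': array([ 9.43150408e-04, -5.39591110e+01,  3.39744973e+01,  1.93147862e-02,
       -1.73090461e-05, -5.47502481e-06]), 'eef_pos': array([ 0.27082304, -0.53475172,  0.23042499]), 'ee_rot': array([-91.63104731,  89.90085421, 115.22663134]), 'ft_force': array([-0.23354789, -0.25079275,  0.23451259]), 'ft_torque': array([ 0.08517358,  0.01548245, -0.03732355]), 'grip_width': 0.08577371185502657}
top {'fx': 366.59002133389083, 'fy': 366.59002133389083, 'cx': 317.30660877666685, 'cy': 193.71544291409953, 'k1': -0.03387930740602447, 'rvec': array([ 2.21283418, -2.15860479,  0.0474229 ]), 'tvec': array([-0.10088564,  0.56362524,  1.32623665])}
scene {'fx': 454.2839571526808, 'fy': 454.2839571526808, 'cx': 312.06246456829336, 'cy': 199.44994832860345, 'k1': -0.01878350766125093, 'rvec': array([ 0.7515504 , -2.69308029,  1.00416323]), 'tvec': array([0.42551152, 0.32416663, 1.24790402])}
```

View pics/top0.png

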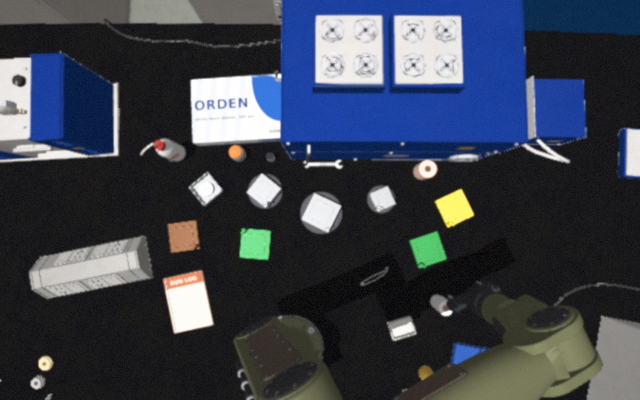

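View pics/scene0.png

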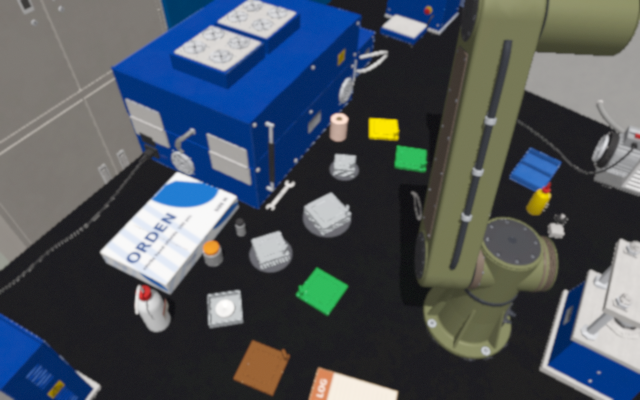

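Stacks in the top view are at (265,190), (321,212) and (382,199), and the open tray with its white disc is at (206,188). By foot size these look like medium, large and small in that order. The brown, green and yellow squares are decoys. I'll measure and confirm in an enlarged crop.

```bash
python3 - <<'E'
from h import *
for n,cs in [('top',{'tray':(206,188),'A':(265,190),'B':(321,212),'C':(382,199)}),('scene',{'tray':(225,308),'A':(270,250),'B':(327,214),'C':(344,165)})]:
    z=np.load(n+'.npz'); im,d=z['im'],z['d']; W=pts(n,d)
    for k,(u,v) in cs.items():
        lo,hi=((.012,.03) if k=='tray' else (.034,.052)) 
        s=np.zeros((400,640),bool); s[v-32:v+32,u-32:u+32]=1
        mk=s&(W[...,2]>lo)&(W[...,2]<hi)&(d>0)
        nb,lab,stt,_=cv2.connectedComponentsWithStats(mk.astype(np.uint8))
        i=1+np.argmax(stt[1:,4]); P=W[lab==i]
        rect=cv2.minAreaRect(P[:,:2].astype(np.float32)*1000)
        tb=W[s&(W[...,2]>.057)&(W[...,2]<.075)&(d>0)]
        print(n,k,len(P),'rect mm',np.round(rect[0],1),np.round(rect[1],1),round(rect[2],1),'z',np.median(P[:,2]).round(4),'tab',len(tb),np.round(np.median(tb,0)*1000,1) if len(tb) else '')
im=np.load('top.npz')['im'][150:250,180:410]; a=cv2.resize(im,None,fx=3.4,fy=3.4,interpolation=3)
im=np.load('scene.npz')['im'][140:340,190:390]; b=cv2.resize(im,(260,260),interpolation=3)
c=np.zeros((600,790,3),np.uint8); c[:a.shape[0],:a.shape[1]]=a[:, :790]; c[340:,:260]=b
cv2.imwrite('pics/crop1.png',c[...,::-1])
E
```

```text
top tray 121 rect mm [575.3 326.1] [48.2 49. ] 1.4 z 0.015 tab 18 [687.3 218.7  61.4]
top A 576 rect mm [573.5 107.6] [88.5 88. ] 53.0 z 0.0412 tab 25 [529.1  96.2  65.8]
top B 850 rect mm [ 499.3 -102. ] [106.  105.8] 65.2 z 0.0416 tab 14 [ 441.9 -122.8   67.1]
top C 365 rect mm [ 554.1 -321.3] [70.  70.6] 25.0 z 0.0414 tab 16 [ 521.5 -308.6   65.9]
scene tray 261 rect mm [576.7 328.7] [50.2 50.5] 50.0 z 0.0173 tab 0 
scene A 758 rect mm [574.2 110.5] [88.3 91.9] 52.5 z 0.044 tab 62 [688.4  96.1  63.5]
scene B 928 rect mm [498.5 -99.4] [110.  109.1] 65.8 z 0.044 tab 21 [ 440.5 -117.2   68.2]
scene C 295 rect mm [ 554.4 -317.6] [70.  76.1] 25.5 z 0.0437 tab 48 [ 694.5 -333.5   66. ]
```

View pics/crop1.png

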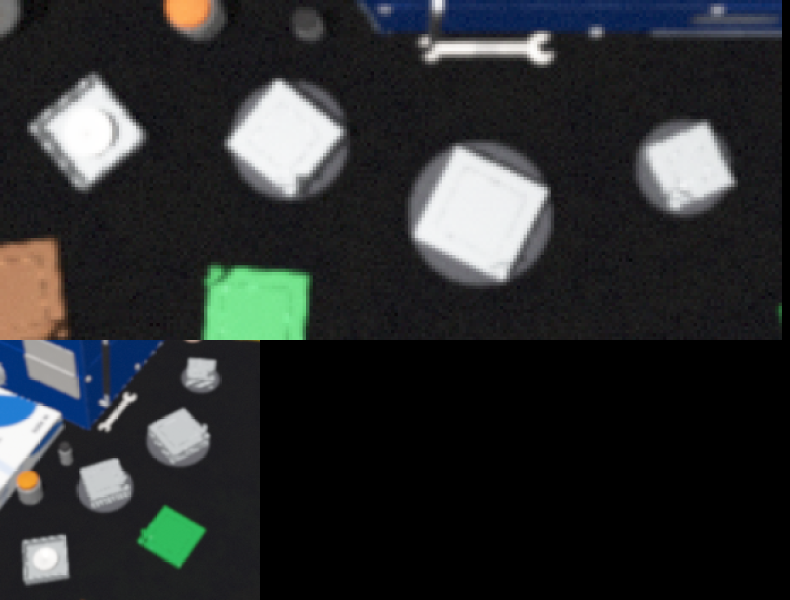

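Stack A at top pixel (265,190) measures 88 x 88 mm with its cover's top at 41–42 mm, so it is the medium stack. B at (321,212) measures 106 mm and C at (382,199) measures 70 mm. In the crop, A's tab is on the corner nearest the robot, at about crop (290,190). Next I'll get the tray yaw and the jaw axis.

```bash
cat >> h.py <<'E'
def show(target,yawj=None):
    """offset (tool axes) to world TCP target; roll (rad) to bring jaw axis to heading yawj deg (mod 180)"""
    s=r.state(); R=Ro.from_euler('xyz',s['ee_rot'],degrees=True).as_matrix()
    print('t',round(s['t'],2),'tcp',np.round(s['eef_pos'],4),'w',round(s['grip_width'],4),'ft',np.round(s['ft_force'],1),'tq',np.round(s['ft_torque'],2),'j6',np.round(s['joint_positions'][5],1))
    print('toolx',R[:,0].round(3),'y',R[:,1].round(3),'z',R[:,2].round(3))
    print('offset',np.round(R.T@(np.array(target)-s['eef_pos']),4))
    if yawj is not None:
        y=np.degrees(np.arctan2(R[1,1],R[0,1])); d=(yawj-y+90)%180-90
        print('jaw heading',round(y,1),'roll about tool x',round(float(np.sign(R[2,0])*np.radians(d)),4))
E
python3 - <<'E'
from h import *
for n,(u,v) in [('top',(206,188)),('scene',(225,308))]:
    z=np.load(n+'.npz'); W=pts(n,z['d']); g=z['im'].min(2)
    s=np.zeros((400,640),bool); s[v-26:v+26,u-26:u+26]=1
    mk=s&(g>90)&(W[...,2]<.03)&(W[...,2]>-.01)
    nb,lab,st,_=cv2.connectedComponentsWithStats(mk.astype(np.uint8)); i=1+np.argmax(st[1:,4])
    print(n,[np.round(x,1) for x in cv2.minAreaRect(W[lab==i][:,:2].astype(np.float32)*1000)],len(W[lab==i]))
show([.526,.101,.17],98)
E
```

```text
top [array([577.2, 331.8]), array([98.9, 96.4]), np.float64(40.8)] 651
scene [array([583.7, 324.4]), array([ 96., 110.]), np.float64(39.6)] 1171
t 0.1 tcp [ 0.2709 -0.5348  0.2305] w 0.0858 ft [-0.   0.9 -0.2] tq [-0.03  0.02 -0.04] j6 90.0
toolx [-0.001  0.001 -1.   ] y [ 0.452 -0.892 -0.002] z [-0.892 -0.452 -0.   ]
offset [ 0.0612 -0.4518 -0.5149]
jaw heading -63.1 roll about tool x 0.3292
```

>>> send_rows([
  {"offset": [0.0, -0.452, -0.515], "roll": 0.33, "jaw": -1},
  {"offset": [0.0, -0.452, -0.515], "roll": 0.33, "jaw": -1},
  {"offset": [0.0, -0.452, -0.515], "roll": 0.33, "jaw": -1},
  {"offset": [0.0, -0.452, -0.515], "roll": 0.33, "jaw": -1},
  {"offset": [0.0, -0.452, -0.515], "roll": 0.33, "jaw": -1},
  {"offset": [0.0, -0.452, -0.515], "roll": 0.33, "jaw": -1},
  {"offset": [0.0, -0.452, -0.515], "roll": 0.33, "jaw": -1},
  {"offset": [0.0, -0.452, -0.515], "roll": 0.33, "jaw": -1},
  {"offset": [0.0, -0.452, -0.515], "roll": 0.33, "jaw": -1},
  {"offset": [0.0, -0.452, -0.515], "roll": 0.33, "jaw": -1},
])

```text
t: 0.93
eef_pos: [0.4262, -0.1469, 0.2312]
ee_rot: [-2.4, 90.0, -174.5]
ft_force: [2.1, -1.4, -0.1]
grip_width: 0.0863
```

```bash
python3 -c "
from h import *
show([.526,.101,.2],98)"
```

```text
t 0.93 tcp [ 0.4262 -0.1469  0.2312] w 0.0863 ft [ 2.1 -1.4 -0.1] tq [-0.02 -0.09  0.04] j6 153.0
toolx [-0. -0. -1.] y [ 0.138 -0.99  -0.   ] z [-0.99  -0.138  0.   ]
offset [ 0.0312 -0.2317 -0.1331]
jaw heading -82.1 roll about tool x -0.0012
```

>>> send_rows([
  {"offset": [0.03, -0.232, -0.133], "roll": 0, "jaw": -1},
  {"offset": [0.03, -0.232, -0.133], "roll": 0, "jaw": -1},
  {"offset": [0.03, -0.232, -0.133], "roll": 0, "jaw": -1},
  {"offset": [0.03, -0.232, -0.133], "roll": 0, "jaw": -1},
  {"offset": [0.03, -0.232, -0.133], "roll": 0, "jaw": -1},
  {"offset": [0.03, -0.232, -0.133], "roll": 0, "jaw": -1},
  {"offset": [0.03, -0.232, -0.133], "roll": 0, "jaw": -1},
  {"offset": [0.03, -0.232, -0.133], "roll": 0, "jaw": -1},
  {"offset": [0.03, -0.232, -0.133], "roll": 0, "jaw": -1},
  {"offset": [0.03, -0.232, -0.133], "roll": 0, "jaw": -1},
])

```text
t: 1.77
eef_pos: [0.527, 0.086, 0.2011]
ee_rot: [-82.9, 89.4, 106.0]
ft_force: [-0.2, -0.4, -0.1]
grip_width: 0.0856
```

```bash
cat > look.py <<'E'
from h import *
import sys
s=r.state(); im,d=r.camera('wrist'); cv2.imwrite(f'pics/{sys.argv[1]}.png',im[...,::-1])
W=pts('wrist',d,s); np.savez(sys.argv[1]+'.npz',im=im,W=W,d=d)
near=(abs(W[...,0]-.574)<.09)&(abs(W[...,1]-.108)<.09)&(d>0)
mk=near&(W[...,2]>.036)&(W[...,2]<.049)
nb,lab,st,_=cv2.connectedComponentsWithStats(mk.astype(np.uint8)); i=1+np.argmax(st[1:,4]); P=W[lab==i]
print('top',[np.round(x,1) for x in cv2.minAreaRect(P[:,:2].astype(np.float32)*1000)],np.median(P[:,2]).round(4),len(P))
T=W[near&(W[...,2]>.06)&(W[...,2]<.08)]
if len(T): print('tab',[np.round(x,1) for x in cv2.minAreaRect(T[:,:2].astype(np.float32)*1000)],np.percentile(T[:,2],[50,95]).round(4),len(T))
E
python3 look.py w1; python3 -c "
from h import *
show([.526,.101,.1],98)"
```

```text
top [array([573.6, 109.8]), array([88.3, 88.1]), np.float64(52.9)] 0.0425 9362
tab [array([526.4, 103.5]), array([ 7.7, 21.4]), np.float64(8.6)] [0.0675 0.0689] 252
t 1.82 tcp [0.5271 0.0857 0.2013] w 0.0857 ft [0.3 0.  0.4] tq [-0.06  0.03 -0.03] j6 179.9
toolx [-0.002  0.01  -1.   ] y [ 0.155 -0.988 -0.011] z [-0.988 -0.155  0.001]
offset [ 0.1015 -0.0142 -0.0014]
jaw heading -81.1 roll about tool x 0.016
```

View pics/w1.png

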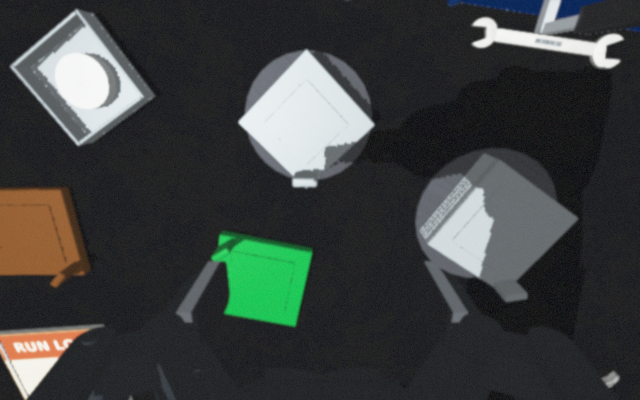

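>>> send_rows([
  {"offset": [0, 0, 0], "roll": -1.2, "jaw": -1},
  {"offset": [0, 0, 0], "roll": -1.2, "jaw": -1},
  {"offset": [0, 0, 0], "roll": -1.2, "jaw": -1},
  {"offset": [0, 0, 0], "roll": -1.2, "jaw": -1},
  {"offset": [0, 0, 0], "roll": -1.2, "jaw": -1},
  {"offset": [0, 0, 0], "roll": -1.2, "jaw": -1},
  {"offset": [0, 0, 0], "roll": -1.2, "jaw": -1},
  {"offset": [0, 0, 0], "roll": -1.2, "jaw": -1},
  {"offset": [0, 0, 0], "roll": -1.2, "jaw": -1},
  {"offset": [0, 0, 0], "roll": -1.2, "jaw": -1},
])

```text
t: 2.65
eef_pos: [0.5273, 0.0854, 0.2018]
ee_rot: [-160.3, 89.4, 97.6]
ft_force: [-0.2, -0.9, -0.1]
grip_width: 0.0853
```

>>> send_rows([
  {"offset": [0, 0, 0], "roll": -1.2, "jaw": -1},
  {"offset": [0, 0, 0], "roll": -1.2, "jaw": -1},
  {"offset": [0, 0, 0], "roll": -1.2, "jaw": -1},
  {"offset": [0, 0, 0], "roll": -1.2, "jaw": -1},
  {"offset": [0, 0, 0], "roll": -1.2, "jaw": -1},
  {"offset": [0, 0, 0], "roll": -1.2, "jaw": -1},
  {"offset": [0, 0, 0], "roll": -1.2, "jaw": -1},
  {"offset": [0, 0, 0], "roll": -1.2, "jaw": -1},
  {"offset": [0, 0, 0], "roll": -1.2, "jaw": -1},
  {"offset": [0, 0, 0], "roll": -1.2, "jaw": -1},
])

```text
t: 3.48
eef_pos: [0.5273, 0.0854, 0.2018]
ee_rot: [130.8, 89.4, 97.5]
ft_force: [0.3, 1.3, 0.4]
grip_width: 0.0855
```

```bash
python3 -c "
from h import *
show([.5263,.1033,.1],97.9)
z=np.load('w1.npz');W=z['W'];im=z['im']
s=np.zeros((400,640),bool); s[5:150,5:158]=1
mk=s&(im.min(2)>60)&(W[...,2]<.035)&(z['d']>0)
mk=cv2.morphologyEx(mk.astype(np.uint8),cv2.MORPH_CLOSE,np.ones((7,7)))
nb,lab,st,_=cv2.connectedComponentsWithStats(mk); i=1+np.argmax(st[1:,4])
rim=(lab==i)&(W[...,2]>.0195)&(W[...,2]<.03)
for m in [rim,lab==i]: print('tray',[np.round(x,1) for x in cv2.minAreaRect(W[m][:,:2].astype(np.float32)*1000)],m.sum())
"
```

```text
t 3.48 tcp [0.5273 0.0854 0.2018] w 0.0855 ft [0.3 1.3 0.4] tq [-0.02  0.01  0.  ] j6 42.1
toolx [-0.001  0.011 -1.   ] y [0.549 0.836 0.008] z [ 0.836 -0.549 -0.007]
offset [ 0.102   0.0136 -0.01  ]
jaw heading 56.7 roll about tool x -0.7189
tray [array([576.3, 327.5]), array([88.6, 90. ]), np.float64(40.8)] 1532
tray [array([608.5, 259.6]), array([119.4, 300.3]), np.float64(22.6)] 11068
```

>>> send_rows([
  {"offset": [0.06, 0.014, -0.01], "roll": -0.72, "jaw": -1},
  {"offset": [0.1, 0.014, -0.01], "roll": -0.72, "jaw": -1},
  {"offset": [0.1, 0.014, -0.01], "roll": -0.72, "jaw": -1},
  {"offset": [0.1, 0.014, -0.01], "roll": -0.72, "jaw": -1},
  {"offset": [0.1, 0.014, -0.01], "roll": -0.72, "jaw": -1},
  {"offset": [0.1, 0.014, -0.01], "roll": -0.72, "jaw": -1},
  {"offset": [0.1, 0.014, -0.01], "roll": -0.72, "jaw": -1},
  {"offset": [0.1, 0.014, -0.01], "roll": -0.72, "jaw": -1},
  {"offset": [0.1, 0.014, -0.01], "roll": -0.72, "jaw": -1},
  {"offset": [0.1, 0.014, -0.01], "roll": -0.72, "jaw": -1},
])

```text
t: 4.32
eef_pos: [0.527, 0.1048, 0.1018]
ee_rot: [89.4, 89.4, 97.0]
ft_force: [0.5, 0.0, -0.0]
grip_width: 0.0855
```

```bash
python3 look.py w2; python3 -c "
from h import *
show([.5263,.1033,.047],97.9)"
```

```text
top [array([573.5, 109.7]), array([88.7, 88.3]), np.float64(52.9)] 0.0423 12582
tab [array([526., 103.]), array([ 8.3, 22.1]), np.float64(6.5)] [0.0673 0.0687] 597
t 4.37 tcp [0.527  0.1049 0.1018] w 0.0856 ft [ 0.6 -0.2 -0.7] tq [0.03 0.02 0.05] j6 3.2
toolx [-0.001  0.011 -1.   ] y [-0.134  0.991  0.011] z [0.991 0.134 0.   ]
offset [ 0.0548 -0.0021 -0.0009]
jaw heading 97.7 roll about tool x -0.0038
```

View pics/w2.png

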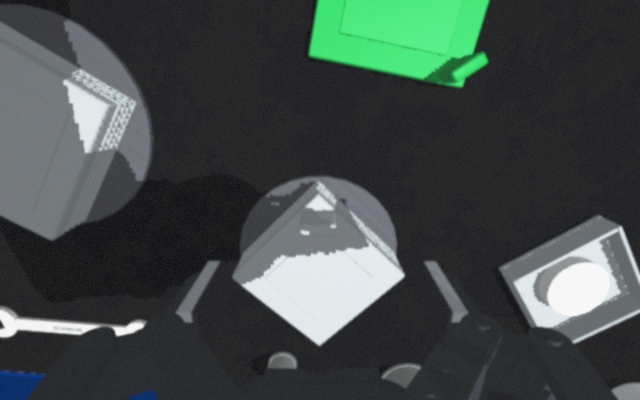

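>>> send_rows([
  {"offset": [0.03, -0.002, -0.001], "roll": 0, "jaw": -1},
  {"offset": [0.055, -0.002, -0.001], "roll": 0, "jaw": -1},
  {"offset": [0.055, -0.002, -0.001], "roll": 0, "jaw": -0.5},
  {"offset": [0.055, -0.002, -0.001], "roll": 0, "jaw": 0},
  {"offset": [0.055, -0.002, -0.001], "roll": 0, "jaw": 0.3},
  {"offset": [0.055, -0.002, -0.001], "roll": 0, "jaw": 0.4},
  {"offset": [0.055, -0.002, -0.001], "roll": 0, "jaw": 0.5},
  {"offset": [0.055, -0.002, -0.001], "roll": 0, "jaw": 0.6},
  {"offset": [0.055, -0.002, -0.001], "roll": 0, "jaw": 0.7},
  {"offset": [0.055, -0.002, -0.001], "roll": 0, "jaw": 0.7},
], force=30)

```text
t: 5.2
eef_pos: [0.5273, 0.104, 0.048]
ee_rot: [78.6, 89.4, 86.4]
ft_force: [-0.4, -0.0, 5.9]
grip_width: 0.0213
```

```bash
python3 -c "
from h import *
show([.5263,.1033,.047],97.9)"
```

```text
t 5.2 tcp [0.5273 0.104  0.048 ] w 0.0213 ft [-0.4 -0.   5.9] tq [-0.1   0.19 -0.05] j6 3.0
toolx [ 0.001  0.011 -1.   ] y [-0.135  0.991  0.011] z [0.991 0.135 0.002]
offset [ 0.001  -0.0005 -0.0011]
jaw heading 97.8 roll about tool x -0.002
```

>>> send_rows([
  {"offset": [-0.001, 0, 0.0], "roll": 0, "jaw": 0.8},
  {"offset": [-0.002, 0, 0.0005], "roll": 0, "jaw": 0.8},
  {"offset": [-0.003, 0, 0.001], "roll": 0, "jaw": 0.8},
  {"offset": [-0.004, 0, 0.001], "roll": 0, "jaw": 0.8},
  {"offset": [-0.005, 0, 0.0015], "roll": 0, "jaw": 0.8},
  {"offset": [-0.006, 0, 0.002], "roll": 0, "jaw": 0.8},
  {"offset": [-0.006, 0, 0.002], "roll": 0, "jaw": 0.8},
], force=25)

```text
t: 5.78
eef_pos: [0.5274, 0.1039, 0.0521]
ee_rot: [99.9, 89.4, 107.7]
ft_force: [-0.2, -0.6, -4.1]
grip_width: 0.0213
```

```bash
cat > tilt.py <<'E'
from h import *
import sys
s=r.state(); im,d=r.camera('wrist'); W=pts('wrist',d,s); cv2.imwrite(f'pics/{sys.argv[1]}.png',im[...,::-1])
show([.5263,.1033,.05],97.9)
p=np.array(eval(sys.argv[2])) if len(sys.argv)>2 else np.array([.585,.111,.045])
m=(np.linalg.norm(W[...,:2]-p[:2],axis=2)<.04)&(abs(W[...,2]-p[2])<.03)&(im.min(2)>70)&(d>0)
P=W[m]
for _ in range(3):
    A=np.c_[P[:,:2]-p[:2],np.ones(len(P))]; c,*_=np.linalg.lstsq(A,P[:,2],rcond=None); P=P[abs(P[:,2]-A@c)<.003]
print('plane slope x,y',c[:2].round(3),'z at p',c[2].round(4),len(P),'tilt',np.hypot(*c[:2]).round(3))
print('rect',[np.round(x,1) for x in cv2.minAreaRect(P[:,:2].astype(np.float32)*1000)])
E
python3 tilt.py w3
```

```text
t 5.83 tcp [0.5274 0.1039 0.0522] w 0.021 ft [ 0.1  0.5 -4.5] tq [-0.02  0.4   0.01] j6 3.0
toolx [-0.003  0.011 -1.   ] y [-0.136  0.991  0.011] z [ 0.991  0.136 -0.002]
offset [ 0.0022 -0.0005 -0.0012]
jaw heading 97.8 roll about tool x -0.0019
plane slope x,y [-0.051  0.004] z at p 0.0444 4527 tilt 0.051
rect [array([577. , 111.9]), array([62. , 39.1]), np.float64(6.3)]
```

>>> send_rows([
  {"offset": [-0.0015, 0, 0.0005], "roll": 0, "jaw": 0.8},
  {"offset": [-0.003, 0, 0.001], "roll": 0, "jaw": 0.8},
  {"offset": [-0.0045, 0, 0.0015], "roll": 0, "jaw": 0.8},
  {"offset": [-0.006, 0, 0.002], "roll": 0, "jaw": 0.8},
  {"offset": [-0.0075, 0, 0.0025], "roll": 0, "jaw": 0.8},
  {"offset": [-0.009, 0, 0.003], "roll": 0, "jaw": 0.8},
  {"offset": [-0.009, 0, 0.003], "roll": 0, "jaw": 0.8},
], force=25)

```text
t: 6.42
eef_pos: [0.5318, 0.1044, 0.0622]
ee_rot: [84.4, 89.4, 92.2]
ft_force: [-0.0, -0.7, -1.1]
grip_width: 0.0214
```

```bash
python3 tilt.py w4
```

```text
t 6.47 tcp [0.5315 0.1044 0.0619] w 0.0211 ft [-0.4  0.5 -0.2] tq [ 0.    0.02 -0.  ] j6 2.9
toolx [-0.001  0.011 -1.   ] y [-0.136  0.991  0.011] z [0.991 0.136 0.001]
offset [ 0.0119 -0.0005 -0.0053]
jaw heading 97.8 roll about tool x -0.0018
plane slope x,y [-0.066  0.007] z at p 0.054 4538 tilt 0.066
rect [array([582.9, 111. ]), array([65.1, 39.3]), np.float64(9.8)]
```

The cover tilted only 0.066 rad before its far corner let go, with that corner about 9 mm up. The pads resisted pivoting too much. I'll press it back on and regrip higher and lighter so the tab turns more freely.

>>> send_rows([
  {"offset": [0.002, 0, -0.001], "roll": 0, "jaw": 0.8},
  {"offset": [0.004, 0, -0.002], "roll": 0, "jaw": 0.8},
  {"offset": [0.006, 0, -0.003], "roll": 0, "jaw": 0.8},
  {"offset": [0.008, 0, -0.004], "roll": 0, "jaw": 0.8},
  {"offset": [0.01, 0, -0.005], "roll": 0, "jaw": 0.8},
  {"offset": [0.012, 0, -0.005], "roll": 0, "jaw": 0.8},
  {"offset": [0.014, 0, -0.005], "roll": 0, "jaw": 0.8},
  {"offset": [0.0155, 0, -0.005], "roll": 0, "jaw": 0.8},
  {"offset": [0.0155, 0, -0.005], "roll": 0, "jaw": 0.8},
], force=40)

```text
t: 7.22
eef_pos: [0.5268, 0.104, 0.0481]
ee_rot: [82.1, 89.4, 89.9]
ft_force: [-5.4, 0.0, 21.8]
grip_width: 0.0206
```

```bash
python3 tilt.py w5
```

```text
t 7.27 tcp [0.5268 0.104  0.0481] w 0.0202 ft [-4.3 -1.3 21. ] tq [-0.39  0.99 -0.  ] j6 3.0
toolx [ 0.     0.011 -1.   ] y [-0.136  0.991  0.011] z [0.991 0.136 0.002]
offset [-0.0019 -0.0006 -0.0006]
jaw heading 97.8 roll about tool x -0.0018
plane slope x,y [0.002 0.   ] z at p 0.0433 4463 tilt 0.002
rect [array([574. , 111.8]), array([58.1, 37.9]), np.float64(5.6)]
```

View pics/w5.png

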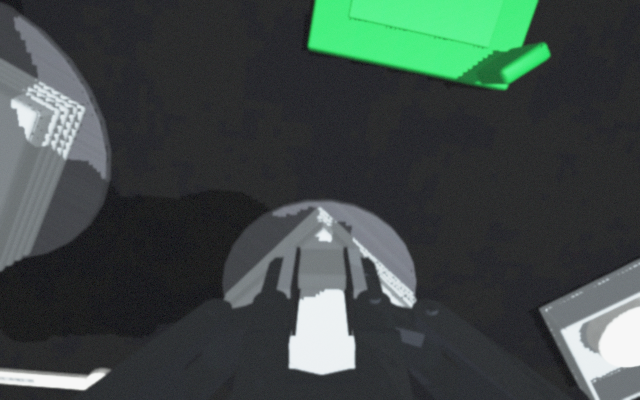

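The cover is seated again and level (0.002 rad, panel at 43 mm), and the picture shows the fingers straddling the tab at (322,265). Next I regrip about 8 mm higher at 20 N.

>>> send_rows([
  {"offset": [0, 0, 0], "roll": 0, "jaw": 0.3},
  {"offset": [0, 0, 0], "roll": 0, "jaw": 0.2},
  {"offset": [-0.008, 0, 0], "roll": 0, "jaw": 0.2},
  {"offset": [-0.008, 0, 0], "roll": 0, "jaw": 0.2},
  {"offset": [-0.008, 0, 0], "roll": 0, "jaw": 0.4},
  {"offset": [-0.008, 0, 0], "roll": 0, "jaw": 0.5},
  {"offset": [-0.008, 0, 0], "roll": 0, "jaw": 0.55},
  {"offset": [-0.008, 0, 0], "roll": 0, "jaw": 0.6},
  {"offset": [-0.008, 0, 0], "roll": 0, "jaw": 0.6},
], force=20)

```text
t: 8.02
eef_pos: [0.5262, 0.1037, 0.0541]
ee_rot: [90.8, 89.4, 98.6]
ft_force: [-1.2, -0.1, 4.7]
grip_width: 0.0211
```

```bash
python3 tilt.py w6
```

```text
t 8.07 tcp [0.5262 0.1037 0.0541] w 0.0214 ft [-1.2  0.2  5.2] tq [-0.    0.24  0.04] j6 3.0
toolx [-0.002  0.011 -1.   ] y [-0.136  0.991  0.011] z [ 0.991  0.136 -0.   ]
offset [ 0.0041 -0.0005  0.0001]
jaw heading 97.8 roll about tool x -0.0019
plane slope x,y [-0.009 -0.005] z at p 0.043 4771 tilt 0.01
rect [array([577.7, 111.5]), array([65.4, 39.6]), np.float64(7.4)]
```

>>> send_rows([
  {"offset": [-0.001, 0, 0.0004], "roll": 0, "jaw": 0.6},
  {"offset": [-0.002, 0, 0.0008], "roll": 0, "jaw": 0.6},
  {"offset": [-0.003, 0, 0.0012], "roll": 0, "jaw": 0.6},
  {"offset": [-0.004, 0, 0.0016], "roll": 0, "jaw": 0.6},
  {"offset": [-0.005, 0, 0.002], "roll": 0, "jaw": 0.6},
  {"offset": [-0.006, 0, 0.0024], "roll": 0, "jaw": 0.6},
  {"offset": [-0.007, 0, 0.0028], "roll": 0, "jaw": 0.6},
  {"offset": [-0.007, 0, 0.0028], "roll": 0, "jaw": 0.6},
], force=20)

```text
t: 8.73
eef_pos: [0.5292, 0.104, 0.0614]
ee_rot: [89.0, 89.4, 96.8]
ft_force: [-0.9, 0.7, -1.6]
grip_width: 0.0215
```

```bash
python3 tilt.py w7
```

```text
t 8.78 tcp [0.5292 0.104  0.0614] w 0.0214 ft [-0.6  0.7 -0.5] tq [0.01 0.24 0.03] j6 2.9
toolx [-0.001  0.011 -1.   ] y [-0.136  0.991  0.011] z [0.991 0.136 0.   ]
offset [ 0.0114 -0.0004 -0.0029]
jaw heading 97.8 roll about tool x -0.0018
plane slope x,y [-0.049 -0.003] z at p 0.0481 4826 tilt 0.049
rect [array([582.5, 112.9]), array([70.4, 40.3]), np.float64(5.5)]
```

>>> send_rows([
  {"offset": [-0.002, 0, 0.0008], "roll": 0, "jaw": 0.56},
  {"offset": [-0.004, 0, 0.0016], "roll": 0, "jaw": 0.54},
  {"offset": [-0.006, 0, 0.002], "roll": 0, "jaw": 0.52},
  {"offset": [-0.0075, 0, 0.002], "roll": 0, "jaw": 0.51},
  {"offset": [-0.0075, 0, 0.002], "roll": 0, "jaw": 0.51},
], force=20)

```text
t: 9.2
eef_pos: [0.5317, 0.1042, 0.0692]
ee_rot: [84.0, 89.4, 91.8]
ft_force: [-0.1, -0.4, -1.2]
grip_width: 0.0209
```

```bash
python3 tilt.py w8
```

```text
t 9.25 tcp [0.5315 0.1042 0.0689] w 0.0216 ft [ 0.6 -0.1 -1.1] tq [-0.02  0.01  0.02] j6 2.9
toolx [-0.001  0.011 -1.   ] y [-0.135  0.991  0.011] z [0.991 0.135 0.001]
offset [ 0.0189 -0.0004 -0.0052]
jaw heading 97.8 roll about tool x -0.002
plane slope x,y [-0.039 -0.002] z at p 0.0565 4832 tilt 0.039
rect [array([584.3, 113. ]), array([69. , 40.2]), np.float64(5.6)]
```

>>> send_rows([
  {"offset": [0.001, 0, 0], "roll": 0, "jaw": 0.505},
  {"offset": [0.001, 0, 0], "roll": 0, "jaw": 0.5},
  {"offset": [0.001, 0, 0], "roll": 0, "jaw": 0.495},
], force=20)

```text
t: 9.5
eef_pos: [0.5307, 0.1041, 0.0673]
ee_rot: [93.6, 89.4, 101.4]
ft_force: [-0.7, 0.2, -0.4]
grip_width: 0.0215
```

```bash
python3 tilt.py w9
```

```text
t 9.55 tcp [0.5307 0.1041 0.0673] w 0.0217 ft [ 0.5 -0.1 -0.9] tq [-0.03  0.01  0.04] j6 2.9
toolx [-0.002  0.011 -1.   ] y [-0.136  0.991  0.011] z [ 0.991  0.136 -0.001]
offset [ 0.0173 -0.0004 -0.0045]
jaw heading 97.8 roll about tool x -0.0019
plane slope x,y [-0.041 -0.003] z at p 0.0545 4928 tilt 0.041
rect [array([583.4, 112.4]), array([69.6, 41.4]), np.float64(6.7)]
```

>>> send_rows([
  {"offset": [0, 0, 0], "roll": 0, "jaw": 0.49},
  {"offset": [0, 0, 0], "roll": 0, "jaw": 0.488},
  {"offset": [0, 0, 0], "roll": 0, "jaw": 0.486},
])

```text
t: 9.8
eef_pos: [0.531, 0.1041, 0.0675]
ee_rot: [91.1, 89.4, 98.9]
ft_force: [0.3, -0.0, -0.5]
grip_width: 0.0217
```

```bash
python3 tilt.py w10
```

```text
t 9.85 tcp [0.531  0.1042 0.0675] w 0.0221 ft [ 0.6 -0.4 -0.5] tq [ 0.01 -0.01 -0.06] j6 2.9
toolx [-0.002  0.011 -1.   ] y [-0.136  0.991  0.011] z [ 0.991  0.136 -0.   ]
offset [ 0.0175 -0.0004 -0.0048]
jaw heading 97.8 roll about tool x -0.0019
plane slope x,y [-0.112 -0.006] z at p 0.0509 4916 tilt 0.113
rect [array([587.5, 112.6]), array([74.6, 42.7]), np.float64(7.3)]
```

Loosening the jaws gently let the cover pivot to 0.113 rad with the far corner almost down. I'll let it go slightly further for margin, then clamp.

>>> send_rows([
  {"offset": [-0.001, 0, 0.0], "roll": 0, "jaw": 0.485},
  {"offset": [-0.002, 0, 0.0], "roll": 0, "jaw": 0.485},
  {"offset": [-0.002, 0, 0.0], "roll": 0, "jaw": 0.5},
  {"offset": [-0.002, 0, 0.0], "roll": 0, "jaw": 0.6},
  {"offset": [-0.002, 0, 0.0], "roll": 0, "jaw": 0.6},
])

```text
t: 10.27
eef_pos: [0.5308, 0.1041, 0.0695]
ee_rot: [92.3, 89.4, 100.0]
ft_force: [-0.9, -0.0, -1.8]
grip_width: 0.0212
```

```bash
python3 tilt.py w11
```

```text
t 10.32 tcp [0.5308 0.1041 0.0695] w 0.0211 ft [0.1 0.5 0. ] tq [-0.03  0.01  0.02] j6 2.9
toolx [-0.002  0.011 -1.   ] y [-0.136  0.991  0.011] z [ 0.991  0.136 -0.   ]
offset [ 0.0195 -0.0004 -0.0046]
jaw heading 97.8 roll about tool x -0.0019
plane slope x,y [-0.137 -0.019] z at p 0.0487 4462 tilt 0.139
rect [array([588.1, 112.2]), array([73.2, 42.4]), np.float64(8.5)]
```

Step 1 is met: tilt 0.139 rad, far corner at about its seat height, tab middle at about 69 mm. Now I clamp firmly and lift.

>>> send_rows([
  {"offset": [0, 0, 0], "roll": 0, "jaw": 0.8},
  {"offset": [0, 0, 0], "roll": 0, "jaw": 0.8},
  {"offset": [-0.003, 0, 0], "roll": 0, "jaw": 0.8},
  {"offset": [-0.007, 0, 0], "roll": 0, "jaw": 0.8},
  {"offset": [-0.015, 0, 0], "roll": 0, "jaw": 0.8},
  {"offset": [-0.03, 0, 0], "roll": 0, "jaw": 0.8},
  {"offset": [-0.05, 0, 0], "roll": 0, "jaw": 0.8},
  {"offset": [-0.07, 0, 0], "roll": 0, "jaw": 0.8},
  {"offset": [-0.08, 0, 0], "roll": 0, "jaw": 0.8},
  {"offset": [-0.08, 0, 0], "roll": 0, "jaw": 0.8},
], force=80)

```text
t: 11.15
eef_pos: [0.5328, 0.1036, 0.1525]
ee_rot: [69.1, 89.3, 76.9]
ft_force: [1.3, 1.2, -1.4]
grip_width: 0.0184
```

```bash
python3 tilt.py w12 "[.585,.111,.127]"; python3 - <<'E'
from h import *
im,d=r.camera('scene'); W=pts('scene',d)
near=(abs(W[...,0]-.574)<.07)&(abs(W[...,1]-.109)<.07)&(W[...,2]>.003)&(W[...,2]<.05)
a=im[150:320,180:380]; cv2.imwrite('pics/s12.png',cv2.resize(a,(600,510),interpolation=3)[...,::-1])
E
```

```text
t 11.2 tcp [0.5319 0.1034 0.1508] w 0.0189 ft [ 0.5 -0.7 -1.7] tq [-0.    0.03  0.03] j6 2.8
toolx [ 0.001  0.011 -1.   ] y [-0.136  0.991  0.011] z [0.991 0.136 0.002]
offset [ 0.1008 -0.0005 -0.0058]
jaw heading 97.8 roll about tool x -0.0019
plane slope x,y [-0.131 -0.017] z at p 0.1321 3896 tilt 0.132
rect [array([589.2, 112.3]), array([71.1, 38.5]), np.float64(7.3)]
```

View pics/s12.png

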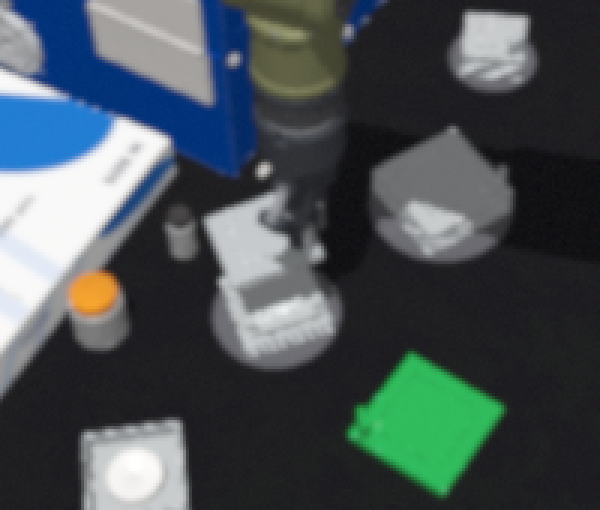

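The cover is off. In the picture the stack stands unmoved and the cover hangs from the gripper at about (260,240), tilted 0.13 rad. I'll carry it over the tray and level it there against the rim.

```bash
python3 -c "
from h import *
show([.5283,.3311,.152],85.7)"
```

```text
t 11.25 tcp [0.5311 0.1033 0.1496] w 0.0189 ft [ 0.5 -0.2 -0.9] tq [-0.06  0.07  0.  ] j6 2.8
toolx [-0.001  0.011 -1.   ] y [-0.136  0.991  0.011] z [0.991 0.136 0.   ]
offset [1.000e-04 2.261e-01 2.820e-02]
jaw heading 97.8 roll about tool x 0.211
```

>>> send_rows([
  {"offset": [-0.005, 0.025, 0.003], "roll": 0.03, "jaw": 0.8},
  {"offset": [-0.005, 0.05, 0.006], "roll": 0.06, "jaw": 0.8},
  {"offset": [-0.005, 0.08, 0.01], "roll": 0.09, "jaw": 0.8},
  {"offset": [-0.005, 0.11, 0.014], "roll": 0.12, "jaw": 0.8},
  {"offset": [-0.005, 0.14, 0.018], "roll": 0.15, "jaw": 0.8},
  {"offset": [-0.005, 0.17, 0.022], "roll": 0.18, "jaw": 0.8},
  {"offset": [-0.005, 0.2, 0.025], "roll": 0.2, "jaw": 0.8},
  {"offset": [-0.005, 0.22, 0.028], "roll": 0.211, "jaw": 0.8},
  {"offset": [-0.005, 0.226, 0.028], "roll": 0.211, "jaw": 0.8},
  {"offset": [-0.005, 0.226, 0.028], "roll": 0.211, "jaw": 0.8},
])

```text
t: 12.08
eef_pos: [0.527, 0.3319, 0.1552]
ee_rot: [117.0, 89.4, 112.9]
ft_force: [0.3, -0.5, -0.2]
grip_width: 0.0189
```

```bash
python3 tilt.py w13 "[.585,.329,.135]"; python3 -c "
from h import *
show([.5283,.3311,.07],85.7)"
```

```text
t 12.13 tcp [0.5272 0.3305 0.1554] w 0.0186 ft [ 0.8 -0.4 -1. ] tq [-0.04  0.03  0.02] j6 36.0
toolx [-0.004  0.009 -1.   ] y [0.074 0.997 0.009] z [ 0.997 -0.074 -0.004]
offset [ 0.1034 -0.2276  0.0163]
jaw heading 85.8 roll about tool x -0.2115
plane slope x,y [-0.144  0.009] z at p 0.1334 4129 tilt 0.144
rect [array([586.5, 328.5]), array([38.6, 76.8]), np.float64(85.3)]
t 12.13 tcp [0.5272 0.3305 0.1554] w 0.0186 ft [ 0.8 -0.4 -1. ] tq [-0.04  0.03  0.02] j6 36.0
toolx [-0.004  0.009 -1.   ] y [0.074 0.997 0.009] z [ 0.997 -0.074 -0.004]
offset [ 0.0854 -0.0001  0.0014]
jaw heading 85.8 roll about tool x 0.0014
```

View pics/w13.png

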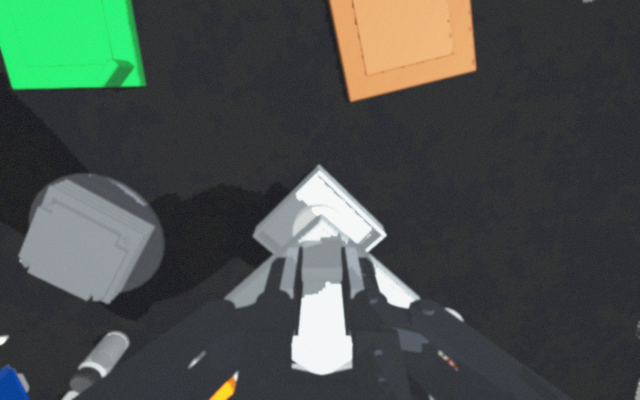

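>>> send_rows([
  {"offset": [0.02, -0.015, 0.001], "roll": 0, "jaw": 0.8},
  {"offset": [0.045, -0.015, 0.001], "roll": 0, "jaw": 0.8},
  {"offset": [0.065, -0.015, 0.001], "roll": 0, "jaw": 0.8},
  {"offset": [0.08, -0.015, 0.001], "roll": 0, "jaw": 0.8},
  {"offset": [0.085, -0.015, 0.001], "roll": 0, "jaw": 0.8},
  {"offset": [0.085, -0.015, 0.001], "roll": 0, "jaw": 0.8},
])

```text
t: 12.63
eef_pos: [0.5266, 0.3145, 0.07]
ee_rot: [124.9, 89.4, 120.6]
ft_force: [-1.1, -0.3, -0.1]
grip_width: 0.0185
```

>>> send_rows([
  {"offset": [0, 0, 0], "roll": 0, "jaw": 0.6},
  {"offset": [0.003, 0, 0], "roll": 0, "jaw": 0.6},
  {"offset": [0.006, 0, 0], "roll": 0, "jaw": 0.6},
  {"offset": [0.009, 0, 0], "roll": 0, "jaw": 0.6},
  {"offset": [0.011, 0, 0], "roll": 0, "jaw": 0.6},
  {"offset": [0.011, 0, 0], "roll": 0, "jaw": 0.6},
], force=20)

```text
t: 13.13
eef_pos: [0.5277, 0.3169, 0.0605]
ee_rot: [105.1, 89.4, 100.8]
ft_force: [0.2, -0.3, -0.6]
grip_width: 0.0186
```

```bash
python3 tilt.py w14 "[.585,.314,.045]"
```

```text
t 13.18 tcp [0.5277 0.3169 0.0607] w 0.0187 ft [0.4 0.5 0.8] tq [-0.01 -0.06  0.05] j6 35.0
toolx [-0.002  0.011 -1.   ] y [0.075 0.997 0.01 ] z [ 0.997 -0.075 -0.003]
offset [ 0.0084 -0.2132  0.0146]
jaw heading 85.7 roll about tool x -0.2127
plane slope x,y [-0.13   0.009] z at p 0.0396 4189 tilt 0.13
rect [array([586.7, 314.1]), array([38.3, 76.3]), np.float64(83.9)]
```

>>> send_rows([
  {"offset": [0.002, 0, 0], "roll": 0, "jaw": 0.6},
  {"offset": [0.004, 0, 0], "roll": 0, "jaw": 0.6},
  {"offset": [0.006, 0, 0], "roll": 0, "jaw": 0.6},
  {"offset": [0.007, 0, 0], "roll": 0, "jaw": 0.6},
  {"offset": [0.007, 0, 0], "roll": 0, "jaw": 0.6},
], force=20)

```text
t: 13.6
eef_pos: [0.5276, 0.317, 0.0536]
ee_rot: [105.7, 89.4, 101.4]
ft_force: [-0.4, 0.6, 1.6]
grip_width: 0.0185
```

```bash
python3 tilt.py w15 "[.585,.314,.041]"
```

```text
t 13.65 tcp [0.5277 0.3171 0.0537] w 0.0183 ft [-0.6 -0.   1.2] tq [0.02 0.14 0.01] j6 35.0
toolx [-0.002  0.011 -1.   ] y [0.075 0.997 0.011] z [ 0.997 -0.075 -0.003]
offset [ 0.0014 -0.2133  0.0146]
jaw heading 85.7 roll about tool x -0.2128
plane slope x,y [-0.06   0.006] z at p 0.0366 4382 tilt 0.061
rect [array([583.8, 312.7]), array([37.5, 73.3]), np.float64(87.2)]
```

Levelling against the rim works: the tilt is down from 0.13 to 0.06 rad at about 1.5 N. I'll go a little further.

>>> send_rows([
  {"offset": [0.002, 0, 0], "roll": 0, "jaw": 0.6},
  {"offset": [0.004, 0, 0], "roll": 0, "jaw": 0.6},
  {"offset": [0.0055, 0, 0], "roll": 0, "jaw": 0.6},
  {"offset": [0.0055, 0, 0], "roll": 0, "jaw": 0.6},
], force=20)

```text
t: 13.98
eef_pos: [0.5279, 0.3172, 0.0489]
ee_rot: [101.9, 89.4, 97.6]
ft_force: [-2.8, -0.9, 8.4]
grip_width: 0.0184
```

```bash
python3 tilt.py w16 "[.585,.314,.038]"
```

```text
t 14.03 tcp [0.528  0.3172 0.049 ] w 0.0187 ft [-3.4 -1.7  7.6] tq [-0.19  0.48  0.  ] j6 35.0
toolx [-0.001  0.011 -1.   ] y [0.075 0.997 0.011] z [ 0.997 -0.075 -0.002]
offset [-0.0034 -0.2134  0.0144]
jaw heading 85.7 roll about tool x -0.2129
plane slope x,y [-0.011  0.004] z at p 0.0346 4395 tilt 0.012
rect [array([581.2, 313.9]), array([36.6, 69.1]), np.float64(85.6)]
```

>>> send_rows([
  {"offset": [0, 0, 0], "roll": 0, "jaw": 0.8},
  {"offset": [0, 0, 0], "roll": 0, "jaw": 0.8},
  {"offset": [-0.005, 0, 0], "roll": 0, "jaw": 0.8},
  {"offset": [-0.02, 0, 0], "roll": 0, "jaw": 0.8},
  {"offset": [-0.045, 0.004, 0], "roll": 0, "jaw": 0.8},
  {"offset": [-0.07, 0.009, 0], "roll": 0, "jaw": 0.8},
  {"offset": [-0.09, 0.013, 0], "roll": 0, "jaw": 0.8},
  {"offset": [-0.1, 0.014, 0], "roll": 0, "jaw": 0.8},
  {"offset": [-0.1, 0.014, 0], "roll": 0, "jaw": 0.8},
  {"offset": [-0.1, 0.014, 0], "roll": 0, "jaw": 0.8},
], force=60)

```text
t: 14.87
eef_pos: [0.5291, 0.3298, 0.148]
ee_rot: [103.1, 89.4, 98.8]
ft_force: [0.5, 0.1, -1.8]
grip_width: 0.0191
```

```bash
python3 tilt.py w17 "[.585,.328,.134]"; python3 - <<'E'
from h import *
for n in ['top','scene']:
    im,d=r.camera(n); W=pts(n,d); cv2.imwrite(f'pics/{n}_end.png',im[...,::-1])
    m=(np.linalg.norm(W[...,:2]-[.576,.3275],axis=2)<.075)&(abs(W[...,2]-.135)<.012)&(im.min(2)>70)&(im.max(2)-im.min(2)<40)
    P=W[m]; print(n,[np.round(x,1) for x in cv2.minAreaRect(P[:,:2].astype(np.float32)*1000)],np.median(P[:,2]).round(4),len(P))
E
```

```text
t 14.92 tcp [0.5284 0.3293 0.147 ] w 0.0185 ft [-0.  -0.8 -1.6] tq [ 0.02  0.04 -0.03] j6 35.9
toolx [-0.003  0.01  -1.   ] y [0.075 0.997 0.009] z [ 0.997 -0.075 -0.004]
offset [ 0.0948 -0.2265  0.0152]
jaw heading 85.7 roll about tool x -0.2131
plane slope x,y [-0.142  0.012] z at p 0.1266 4047 tilt 0.142
rect [array([587.4, 325.6]), array([38.8, 74.4]), np.float64(86.6)]
top [array([575. , 322.7]), array([88.2, 85.9]), np.float64(39.1)] 0.1259 316
scene [array([570.6, 328.3]), array([87.2, 85.5]), np.float64(39.7)] 0.1279 341
```

View pics/scene_end.png

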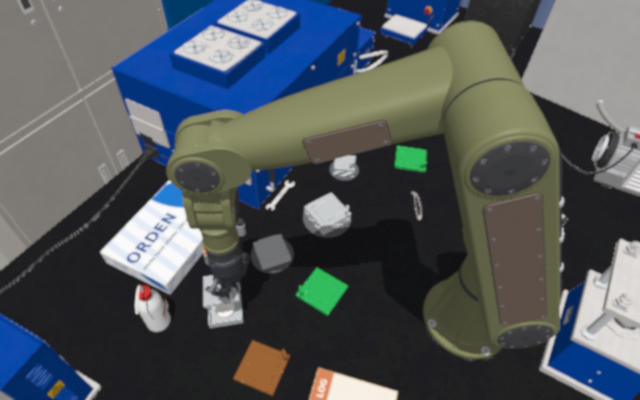

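With the firm lift the cover sagged back to 0.142 rad: the fingers hold only the top few mm of the tab. I'll set it back flat on the tray rim, regrip 8 mm deeper and lift again.

>>> send_rows([
  {"offset": [0.025, -0.007, 0], "roll": 0, "jaw": 0.6},
  {"offset": [0.05, -0.014, 0], "roll": 0, "jaw": 0.6},
  {"offset": [0.07, -0.014, 0], "roll": 0, "jaw": 0.6},
  {"offset": [0.08, -0.014, 0], "roll": 0, "jaw": 0.6},
  {"offset": [0.085, -0.014, 0], "roll": 0, "jaw": 0.6},
  {"offset": [0.09, -0.014, 0], "roll": 0, "jaw": 0.6},
  {"offset": [0.095, -0.014, 0], "roll": 0, "jaw": 0.6},
  {"offset": [0.099, -0.014, 0], "roll": 0, "jaw": 0.6},
  {"offset": [0.101, -0.014, 0], "roll": 0, "jaw": 0.6},
  {"offset": [0.101, -0.014, 0], "roll": 0, "jaw": 0.6},
], force=20)

```text
t: 15.85
eef_pos: [0.5285, 0.3177, 0.049]
ee_rot: [94.7, 89.3, 90.4]
ft_force: [-3.3, -1.1, 8.1]
grip_width: 0.0186
```

```bash
python3 tilt.py w18 "[.585,.314,.036]"
```

```text
t 15.9 tcp [0.5285 0.3177 0.049 ] w 0.0186 ft [-2.9 -1.9  7.2] tq [-0.31  0.45  0.  ] j6 35.0
toolx [-0.     0.012 -1.   ] y [0.075 0.997 0.012] z [ 0.997 -0.075 -0.001]
offset [-0.0035 -0.2139  0.0138]
jaw heading 85.7 roll about tool x -0.2127
plane slope x,y [-0.011  0.002] z at p 0.0346 4401 tilt 0.012
rect [array([582.1, 313.4]), array([36.7, 69.9]), np.float64(87.6)]
```

>>> send_rows([
  {"offset": [0, 0, 0], "roll": 0, "jaw": 0.3},
  {"offset": [0, 0, 0], "roll": 0, "jaw": 0.2},
  {"offset": [0, 0, 0], "roll": 0, "jaw": 0.2},
], force=20)

```text
t: 16.15
eef_pos: [0.5283, 0.3174, 0.0477]
ee_rot: [98.8, 89.3, 94.5]
ft_force: [-0.1, 0.6, 0.2]
grip_width: 0.0339
```

```bash
python3 tilt.py w19 "[.585,.314,.036]"; python3 - <<'E'
from h import *
s=r.state(); im,d=r.camera('wrist'); W=pts('wrist',d,s)
T=W[(abs(W[...,0]-.528)<.02)&(abs(W[...,1]-.317)<.03)&(W[...,2]>.052)&(W[...,2]<.072)&(im.min(2)>70)]
print(len(T),[np.round(x,1) for x in cv2.minAreaRect(T[:,:2].astype(np.float32)*1000)] if len(T)>3 else '')
E
```

```text
t 16.2 tcp [0.5281 0.3173 0.0475] w 0.0341 ft [-0.2  0.3 -0.2] tq [-0.01  0.01 -0.01] j6 35.0
toolx [-0.001  0.011 -1.   ] y [0.075 0.997 0.011] z [ 0.997 -0.075 -0.002]
offset [-0.0049 -0.2134  0.0142]
jaw heading 85.7 roll about tool x -0.2129
plane slope x,y [-0.005  0.173] z at p 0.0342 7319 tilt 0.173
rect [array([580.7, 313.5]), array([59.2, 70.4]), np.float64(83.9)]
1848 [array([528.4, 317.1]), array([58.8, 22.8]), np.float64(85.7)]
```

View pics/w19.png

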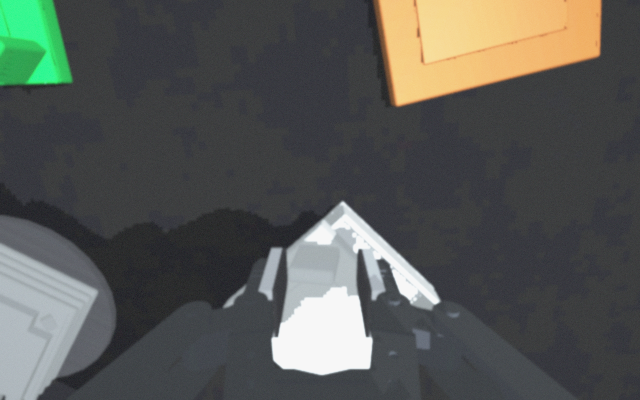

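The cover tipped sideways onto the rim when released: the y slope is 0.17 rad, and the tab is still between the fingers at (315,258). Closing the parallel pads deeper on the tab's side faces should square it up again.

>>> send_rows([
  {"offset": [0.003, 0, 0], "roll": 0, "jaw": 0.2},
  {"offset": [0.006, 0, 0], "roll": 0, "jaw": 0.25},
  {"offset": [0.006, 0, 0], "roll": 0, "jaw": 0.35},
  {"offset": [0.006, 0, 0], "roll": 0, "jaw": 0.4},
  {"offset": [0.006, 0, 0], "roll": 0, "jaw": 0.45},
  {"offset": [0.006, 0, 0], "roll": 0, "jaw": 0.5},
  {"offset": [0.006, 0, 0], "roll": 0, "jaw": 0.6},
  {"offset": [0.006, 0, 0], "roll": 0, "jaw": 0.7},
  {"offset": [0.006, 0, 0], "roll": 0, "jaw": 0.7},
], force=40)

```text
t: 17.0
eef_pos: [0.5278, 0.3172, 0.0413]
ee_rot: [103.6, 89.4, 99.3]
ft_force: [-0.1, 0.1, -0.3]
grip_width: 0.0207
```

```bash
python3 tilt.py w20 "[.585,.314,.036]"
```

```text
t 17.05 tcp [0.5278 0.3172 0.0413] w 0.0205 ft [-0.7 -0.2  0.6] tq [-0.    0.05  0.03] j6 35.0
toolx [-0.002  0.011 -1.   ] y [0.075 0.997 0.011] z [ 0.997 -0.075 -0.003]
offset [-0.011  -0.2133  0.0145]
jaw heading 85.7 roll about tool x -0.2128
plane slope x,y [-0.     0.051] z at p 0.0348 4336 tilt 0.051
rect [array([578.1, 314.3]), array([38.4, 57.9]), np.float64(84.6)]
```

>>> send_rows([
  {"offset": [0, 0, 0], "roll": 0, "jaw": 0.8},
  {"offset": [0, 0, 0], "roll": 0, "jaw": 0.8},
  {"offset": [-0.005, 0, 0], "roll": 0, "jaw": 0.8},
  {"offset": [-0.015, 0, 0], "roll": 0, "jaw": 0.8},
  {"offset": [-0.03, 0.002, 0], "roll": 0, "jaw": 0.8},
  {"offset": [-0.05, 0.006, 0], "roll": 0, "jaw": 0.8},
  {"offset": [-0.075, 0.01, 0], "roll": 0, "jaw": 0.8},
  {"offset": [-0.1, 0.014, 0], "roll": 0, "jaw": 0.8},
  {"offset": [-0.1, 0.014, 0], "roll": 0, "jaw": 0.8},
  {"offset": [-0.1, 0.014, 0], "roll": 0, "jaw": 0.8},
], force=60)

```text
t: 17.88
eef_pos: [0.5305, 0.331, 0.1441]
ee_rot: [85.2, 89.2, 80.9]
ft_force: [0.3, 0.7, -0.7]
grip_width: 0.0201
```

```bash
cat > fin.py <<'E'
from h import *
for n in ['top','scene']:
    im,d=r.camera(n); W=pts(n,d); cv2.imwrite(f'pics/{n}_end2.png',im[...,::-1])
    m=(np.linalg.norm(W[...,:2]-[.576,.3275],axis=2)<.075)&(abs(W[...,2]-.135)<.012)&(im.min(2)>70)&(im.max(2)-im.min(2)<40)
    P=W[m]; print(n,[np.round(x,1) for x in cv2.minAreaRect(P[:,:2].astype(np.float32)*1000)],np.median(P[:,2]).round(4),len(P))
    c=np.linalg.lstsq(np.c_[P[:,:2],np.ones(len(P))],P[:,2],rcond=None)[0]; print(c[:2].round(3))
E
python3 tilt.py w21 "[.585,.328,.134]"; python3 fin.py
```

```text
t 17.93 tcp [0.5294 0.3303 0.1424] w 0.0201 ft [ 0.2  0.2 -1. ] tq [-0.02  0.05  0.04] j6 35.9
toolx [-0.     0.012 -1.   ] y [0.075 0.997 0.012] z [ 0.997 -0.075 -0.001]
offset [ 0.0898 -0.2276  0.014 ]
jaw heading 85.7 roll about tool x -0.2128
plane slope x,y [-0.     0.053] z at p 0.1375 4211 tilt 0.053
rect [array([580.6, 328.2]), array([37.3, 57.5]), np.float64(84.7)]
top [array([580.3, 325. ]), array([88.7, 84.7]), np.float64(40.9)] 0.1333 588
[-0.013  0.061]
scene [array([574.2, 326.9]), array([95.5, 94.6]), np.float64(39.6)] 0.1353 449
[0.013 0.007]
```

>>> send_rows([
  {"offset": [0, 0, 0], "roll": 0, "jaw": 0.8},
  {"offset": [0, 0, 0], "roll": 0, "jaw": 0.8},
  {"offset": [0, 0, 0], "roll": 0, "jaw": 0.8},
  {"offset": [0, 0, 0], "roll": 0, "jaw": 0.8},
  {"offset": [0, 0, 0], "roll": 0, "jaw": 0.8},
  {"offset": [0, 0, 0], "roll": 0, "jaw": 0.8},
])

```text
t: 18.53
eef_pos: [0.529, 0.33, 0.1413]
ee_rot: [104.7, 89.4, 100.5]
ft_force: [-0.1, 0.0, 0.5]
grip_width: 0.0202
```

```bash
python3 tilt.py w22 "[.585,.328,.137]"; python3 - <<'E'
from h import *
im,d=r.camera('top'); W=pts('top',d); cv2.imwrite('pics/end3.png',cv2.resize(im[120:260,140:440],(800,373),interpolation=3)[...,::-1])
for k,(u,v) in {'A':(265,190),'B':(321,212),'C':(382,199)}.items():
    s=np.zeros((400,640),bool); s[v-32:v+32,u-32:u+32]=1
    z0=(.024,.040) if k=='A' else (.034,.052)
    m=s&(W[...,2]>z0[0])&(W[...,2]<z0[1])&(d>0)
    nb,lab,st,_=cv2.connectedComponentsWithStats(m.astype(np.uint8)); i=1+np.argmax(st[1:,4]); P=W[lab==i]
    print(k,[np.round(x,1) for x in cv2.minAreaRect(P[:,:2].astype(np.float32)*1000)],np.median(P[:,2]).round(4))
E
```

```text
t 18.58 tcp [0.529  0.33   0.1413] w 0.0202 ft [-0.4 -0.4 -0.4] tq [-0.01 -0.02 -0.02] j6 35.9
toolx [-0.002  0.011 -1.   ] y [0.075 0.997 0.011] z [ 0.997 -0.075 -0.003]
offset [ 0.0889 -0.2272  0.0145]
jaw heading 85.7 roll about tool x -0.2129
plane slope x,y [-0.005  0.052] z at p 0.1345 4214 tilt 0.052
rect [array([579.4, 327.1]), array([37.3, 57.5]), np.float64(84.7)]
A [array([569.4, 106.7]), array([88. , 87.5]), np.float64(52.9)] 0.0361
B [array([ 499.4, -102. ]), array([106. , 105.9]), np.float64(65.0)] 0.0413
C [array([ 554.2, -321.2]), array([69.8, 70.8]), np.float64(25.0)] 0.0412
```

View pics/end3.png

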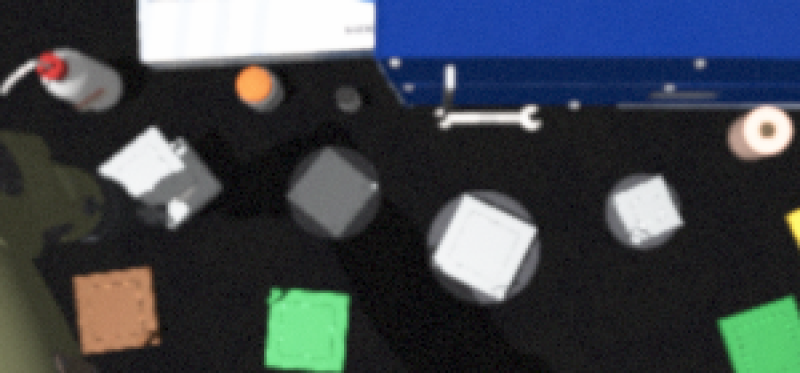

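The last picture shows the cover over the tray at about (160,175) and the rest of the stack at (333,192). Everything else is in place and the cover is steady, so I'm handing in.

```bash
python3 -c "
from h import *
print(r.hand_in())"
```

```text
the job is handed in; nothing more can be done
None
```

I peeled the medium cover (88 mm, stack at about x 0.574, y 0.109 m) off its stack by the tab. I handed in at about 18.6 s with it held over the open tray; the hand-in gave no verdict.

**Last checks before handing in**
- **Position:** the cover's middle works out from the grip at about 1 mm from the tray's middle. The top camera saw its outline about 5 mm off. Both are inside the 20 mm limit.
- **Height:** the underside is about 10 cm above the rim.
- **Level and square:** the cover is within about 0.1° of the tray's edges. It leans 0.05 rad sideways (limit 0.15), a remnant of the regrip.
- **Steadiness:** it held still between two readings 0.6 s apart, with a 60 N grip.
- **Other things:** the medium stack measures about 5 mm from where it started. The large and small stacks and covers have not moved measurably, and the vial, jar and wrench look untouched.

**What went wrong on the way**
- **Peel:** on the first two tries the far corner came up at a tilt of only 0.04–0.07 rad. After the first I pressed the cover back onto its stack. On the second I loosened the jaws slightly so that it pivoted. It then measured 0.139 rad with the far corner at its seat height, before I lifted it off.
- **Levelling:** I levelled the cover against the tray rim, but on the first lift it sagged back to 0.14 rad because the fingers held only the top of the tab. When I released it for a deeper grip it tipped sideways on the rim, and closing the jaws deeper on the tab brought that down to the remaining 0.05 rad.

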